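Restock the revolving bar caddy and present the stoppered bottle

TASK

Restock the revolving bar caddy: the two lidded stoneware jars standing on the counter, one square and one round, go upright on the floor of its long part-filled bay, in the free space beside the short jar, set down gently rather than dropped. Then turn the caddy until the bottle with the wooden ball stopper is straight at the front, on the robot's side of the caddy's pivot, and finish while still gripping the caddy's handle with the fingers, holding the caddy still. Everything else in the caddy stays standing in its bay, and the other things on the counter are left alone.

Things in the scene. Friction and masses are not known exactly. Their poses are not given: they have to be found in the camera images.
- foot: Round steel bearing foot fixed to the counter under the caddy, 160 mm across, 16 mm high. Origin at the centre of its underside, on the vertical pivot axis. It never turns: its x axis always equals world x; 'the front' is its -x direction, towards the robot.
- caddy: Open maple box on a round board (284 mm across, 5 mm thick), turns both ways, friction about 0.06 N m. Origin on the pivot at the underside, 16 mm above the counter; axes turn with it, z up. Box 202 (x) by 192 (y) mm; floor top at z = 12 mm, walls and dividers end at z = 60 mm. Two long bays along y, between them a strip with a 54 by 54 mm pocket at each end (y = +-60 mm).
- bay (a point): Centre of the floor of the part-filled long bay, at x = -63, y = 0, z = 12 mm in the caddy; axes as the caddy's. The bay is 60 mm (x) by 176 mm (y) inside. The short jar stands at its +y end; the rest, about 120 mm, is free. At the start this bay is turned roughly to the robot's side (within 0.9 rad).
- full_bay (a point): Centre of the floor of the full long bay, at x = +63, y = 0, z = 12 mm in the caddy; same size. It holds the tin and the canister.
- handle: Carrying handle of the caddy, fixed to it: a wooden bar, 18 mm in diameter and 74 mm long along the caddy's y axis, on two 9 mm steel posts at y = +-30 mm (51 mm clear between them). Origin at the centre of the bar, on the pivot axis, 126 mm above the caddy's origin (142 mm above the counter); axes parallel to the caddy's. Taken from above by fingers that close along the caddy's x axis.
- round_jar: Round stoneware jar to be packed: white body 52 mm in diameter, sloping in over its top 6 mm and ending at 62 mm, topped by a fixed cylindrical wooden lid 38 mm in diameter from 62 to 95 mm height. 0.17 to 0.34 kg. Starts on the counter. Origin at the centre of its underside, z up.
- square_jar: Square stoneware jar to be packed: white body 52 by 52 mm (faces along its x and y axes), 56 mm high, topped by a fixed cylindrical wooden lid 38 mm in diameter from 56 to 88 mm height. 0.17 to 0.34 kg. Starts on the counter at any yaw up to 0.8 rad. Origin at the centre of its underside, z up.
- stopper_bottle: The bottle that must end at the front: white stoneware body 46 mm in diameter to 50 mm height, narrowing to a 22 mm neck, with a wooden ball 32 mm in diameter as its stopper (top at 111 mm). Stands in one of the two pockets of the middle strip (either one), 60 mm from the pivot. Loose. Origin at the centre of its underside, z up. Belongs in the caddy where it stands.
- low_jar: Low round stoneware jar, 46 mm in diameter, 62 mm high with a flat full-width wooden lid, in the other pocket of the middle strip. Loose. Origin at the centre of its underside, z up. Belongs in the caddy where it stands.
- short_jar: Short round stoneware jar, 52 mm in diameter, 58 mm high with a flat full-width wooden lid, at the +y end of the part-filled long bay. Loose. Origin at the centre of its underside, z up. Belongs in the caddy where it stands.
- tea_tin: Rectangular metal tin, 51 by 79 mm, 72 mm high, in the full long bay (x = +63 mm). Loose. Origin at the centre of its underside, z up. Belongs in the caddy where it stands.
- canister: Round metal canister, 54 mm in diameter, 66 mm high, in the full long bay. Loose. Origin at the centre of its underside, z up. Belongs in the caddy where it stands.
- shaker: Steel cocktail shaker, 86 mm in diameter, 206 mm high. Loose bystander on the counter. Origin at the centre of its underside, z up.
- jigger: Steel double-cone jigger, 48 mm in diameter, 92 mm high. Loose bystander on the counter. Origin at the centre of its underside, z up.
- copper_mug: Copper mug, 84 mm in diameter, 88 mm high, handle at its +y. Loose bystander on the counter. Origin at the centre of its underside, z up.
- tumbler: Glass tumbler, 80 mm in diameter, 85 mm high. Loose bystander on the counter. Origin at the centre of its underside, z up.
- spirit_bottle: Amber glass bottle, 76 mm in diameter, 235 mm high. Loose bystander on the counter. Origin at the centre of its underside, z up.
- wine_glass: Stemmed wine glass, 72 mm in diameter, 178 mm high. Loose bystander on the counter. Origin at the centre of its underside, z up.
Things that resemble listed ones, but are neither listed nor needed, are in the scene too. Leave any pink or turquoise look-alike of the short_jar alone.

How it is judged:
By the outcome, as a careful person would: the job done as asked, in the order asked, and still so for the second after the job is handed in, while the arm keeps its last pose, push and grip.
It also fails if it takes over 61 s, if anything falls off the work surface, if the arm or the gripper's body presses on something with over 40 N, if the wrist force passes 120 N, or if a joint passes its speed limit or range.

ROBOT

A 7-joint arm with a two-finger parallel gripper is mounted at the origin on the work surface. World frame = base frame: x ahead of the robot, y to its left, z up, the work surface at z = 0. Lengths are in mm, angles in degrees, forces in N, time in s.
With the tool pointing down it reaches from about 425 to 925 mm from the base axis. Payload 6.8 kg.
Tool frame: the origin (TCP) lies at the very end of the fingers, on their centre line; the grasp point (between the pads) lies 19 mm behind it; z points along the fingers, y is the line along which they close (so a half turn about z gives the same grasp; the last joint's range is limited). The gripper opens to 85 mm and grips with 20 to 120 N. Pads are 22 mm wide; open, the fingers measure 114 mm over their backs; the gripper's body (76 mm by 85 mm) begins 54 mm behind the grasp point. The pads swing forward as they close: fully open they stand 13 mm farther back than shut.
Start: joints at [-76.496, 27.33, 1.283, 89.118, -0.659, 63.558, -4.761], TCP at [227.517, 635.518, 231.308] pointing down, gripper open.
Joint ranges: [-169.35, 169.35], [-19.33, 120.38], [-80.79, 83.38], [13.8, 139.57], [-78.32, 258.32], [9.67, 109.79], [-169.56, 169.56]. Speed limits (degrees/s): [136.94, 136.94, 180, 180, 180, 180, 180].

INTERFACE

Orientations are given as [roll, pitch, yaw] about the fixed x, y, z axes, in that order (R = Rz(yaw) Ry(pitch) Rx(roll)).
In Python, from cell import arm gives the robot as it stands. The module is installed in compiled form; this text tells all that it offers.
- The arm moves only by the tool send_rows, never from a script. Its argument "targets" is text: rows parted by semicolons, each of 7 numbers parted by spaces: the shift along the world's x, y, z in units of 25 mm (1.0 is 25 mm), then the turn, a rotation vector about the world's x, y, z in degrees, then the opening, from 0 (shut) to 1 (fully open). A call has 1 to 5 rows; each row is the pose to reach, as a shift and turn from the pose commanded when the call began; what a row does not reach only later rows make up. A row lasts 1/8 s, in which the tool goes at most 62.5 mm and 10.7 degrees, less where a joint would pass 70% of its speed; a pose out of reach is approached as far as the arm can. A call with a gripper value outside its range is refused whole. The fingers move at their own pace and stop on an object; the grip force is fixed at half the most. Time passes only in rows, so rows that repeat a pose let the fingers close. It gives the time, the measured TCP pose, the force, the opening and the grip force at its end, in the units of the state.
- arm.read_state(): the state, without advancing time (a new reading comes with each control period).
- arm.camera(name): name is "scene" or "top"; returns a dict with "frame" (420x560x3 uint8, red, green, blue), "K" (3x3 intrinsics, pixels), "dist" ([k1, k2, p1, p2, k3] as OpenCV has them; the pictures are not rectified), "extrinsics" (4x4, takes a point from camera to world coordinates). Camera axes: x right, y down, z forward; pixel columns grow to the right and rows downward; lengths in mm; the calibration is good to about 2 mm. A picture is of the moment at which its call begins. There is no depth.
- arm.hand_in(): hands the job in; it is judged then, once.
The state is a dict: "clock": time; "qpos": joint angles; "joint_vel": joint speeds; "joint_efforts": joint torques, N m; "ee_pos": TCP position; "ee_rot": TCP orientation; "contact_force": force on the tool from outside, world axes, zero at the start; "moment": the same for the moment, N m; "opening": opening from 0.0 (shut) to 1.0 (fully open); "gripper_force": force on a finger pad.
Only numpy, scipy, OpenCV 4.12 (cv2) and the standard library are available. Lean on these libraries where they do the work, as an engineer would, in place of code of your own. Each camera call takes 0.05 s, during which the arm holds its last target. There are 200 camera calls.

## Working session

There is one attempt and no reset: what is moved stays moved. The work goes in short steps, Python scripts to look and compute and a tool call to move; the robot and the scene stay as the last step left them, time stands still between calls to the robot, and variables do not carry over. Pictures are saved under pics/ and viewed, at most 10 in all, crops included, and the job is handed in when it is done.

Besides the shell and the picture viewer there is one more tool, called after ">>>" as name(argument=value, ...) on one line, values as JSON. send_rows: Moves the arm, as the interface text tells. Its arguments: {"type":"object","properties":{"targets":{"type":"string"}},"required":["targets"]}

```bash
mkdir -p pics; cat > h.py <<'E'
import numpy as np, cv2
from cell import arm
def ray(c,u,v):
    p=cv2.undistortPoints(np.array([[[u,v]]],float),c['K'],np.array(c['dist'],float))[0,0]
    E=np.array(c['extrinsics']); return E[:3,3],E[:3,:3]@np.array([p[0],p[1],1.])
def onz(c,u,v,z):
    o,d=ray(c,u,v); return o+d*(z-o[2])/d[2]
def px(c,P):
    E=np.linalg.inv(np.array(c['extrinsics'])); 
    r,_=cv2.projectPoints(np.array(P,float).reshape(-1,1,3),cv2.Rodrigues(E[:3,:3])[0],E[:3,3],np.array(c['K'],float),np.array(c['dist'],float)); return r[:,0]
def snap(name,f):
    c=arm.camera(name); c['K']=np.array(c['K'],float); cv2.imwrite('pics/'+f,c['frame'][:,:,::-1]); return c
E
python3 - <<'E'
from h import *
import pickle
for n in ('scene','top'):
    c=snap(n,n+'0.png'); pickle.dump(c,open(n+'.pkl','wb')); print(n,np.round(c['extrinsics'],2).tolist(),c['K'].tolist(),c['dist'])
s=arm.read_state(); print(s)
a=cv2.imread('pics/top0.png'); 
E
```

```text
scene [[0.88, 0.37, -0.3, 900.92], [0.47, -0.66, 0.58, -661.39], [0.01, -0.65, -0.76, 986.4], [0.0, 0.0, 0.0, 1.0]] [[440.9464921426195, 0.0, 279.6723911961671], [0.0, 440.9464921426195, 211.6750432014015], [0.0, 0.0, 1.0]] [-0.14682057  0.          0.          0.          0.        ]
top [[-0.01, -0.99, 0.17, 310.16], [-1.0, 0.01, -0.0, 6.69], [-0.0, -0.17, -0.99, 1524.44], [0.0, 0.0, 0.0, 1.0]] [[485.24649614420025, 0.0, 277.465120451064], [0.0, 485.24649614420025, 210.27260051175787], [0.0, 0.0, 1.0]] [-0.02136659  0.          0.          0.          0.        ]
{'clock': 0.1, 'qpos': array([-76.49475299,  27.37029711,   1.28120136,  89.17427656,
        -0.65972385,  63.55739969,  -4.76042425]), 'joint_vel': array([ 0.01400561, -0.07491575,  0.07022378, -0.0194717 , -0.18256521,
        0.08074766,  0.05333064]), 'joint_efforts': array([ 4.97882036e-03, -5.97757030e+01,  1.61400195e+00, -2.81955636e+01,
        1.28938624e-02,  5.01172675e-03, -5.42709216e-06]), 'ee_pos': array([227.36159832, 634.9754744 , 230.42019628]), 'ee_rot': array([-1.79905611e+02,  6.62063683e-03,  1.60301758e+02]), 'contact_force': array([-1.01109243, -0.10321674, -0.09093423]), 'moment': array([ 0.0245243 , -0.02476949, -0.02691167]), 'gripper_force': 0.0, 'opening': 0.9984109665808224}
```

View pics/top0.png

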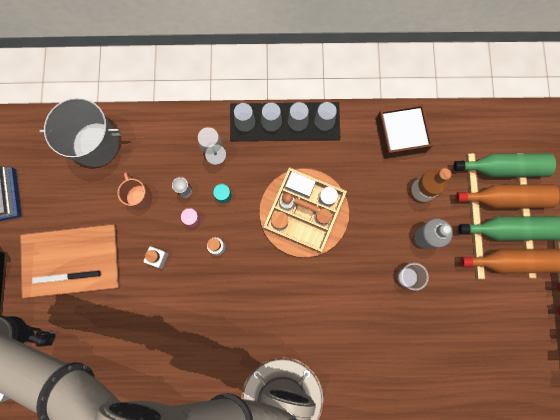

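View pics/scene0.png

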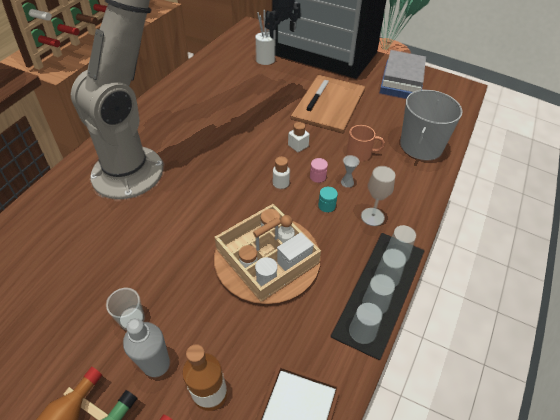

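```bash
python3 - <<'E'
from h import *
a=cv2.imread('pics/top0.png')[155:275,130:360]; b=cv2.imread('pics/scene0.png')[115:305,205:345]
A=cv2.resize(a,None,fx=3.4,fy=3.4,interpolation=cv2.INTER_CUBIC)
cv2.imwrite('pics/ctop.png',A)
cv2.imwrite('pics/cscene.png',cv2.resize(b,None,fx=3.1,fy=3.1,interpolation=cv2.INTER_CUBIC))
E
```

```text
(no output)
```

View pics/ctop.png

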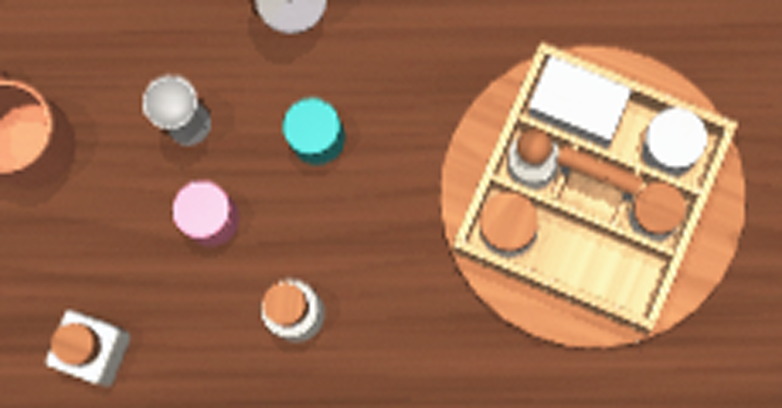

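View pics/cscene.png

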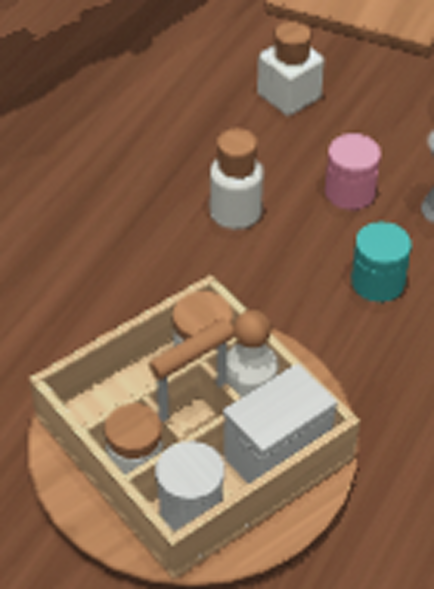

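```bash
cat > m.py <<'E'
from h import *
import pickle,sys
def blob(c,roi,f,show=''):
    x0,y0,x1,y1=roi; hsv=cv2.cvtColor(np.ascontiguousarray(c['frame'][y0:y1,x0:x1]),cv2.COLOR_RGB2HSV).astype(int)
    m=f(*[hsv[:,:,i] for i in range(3)]).astype(np.uint8)
    n,l,s,ce=cv2.connectedComponentsWithStats(m,connectivity=4); k=1+np.argmax(s[1:,4])
    pts=np.argwhere(l==k)[:,::-1]+[x0,y0]
    return ce[k]+[x0,y0],s[k,4],pts
white=lambda h,s,v:(s<45)&(v>185)
lid=lambda h,s,v:(s>100)&(v>150)&(h<15)
E
python3 - <<'E'
from m import *
T=pickle.load(open('top.pkl','rb'));S=pickle.load(open('scene.pkl','rb'))
for n,r,z in (('sq',(140,242,172,276),88),('rd',(203,234,228,258),95)):
    ce,a,p=blob(T,r,lid); print(n,'T lid',ce,a,onz(T,*ce,z).round(1))
    ce,a,p=blob(T,r,lambda h,s,v:((s<60)&(v>190))|lid(h,s,v)); 
    W=np.array([onz(T,*q,z-33)[:2] for q in p]); rr=cv2.minAreaRect(W.astype(np.float32)); print('  body',a,W.mean(0).round(1),rr)
for n,r,z in (('sq',(285,120,312,138),88),('rd',(272,152,292,172),95)):
    ce,a,p=blob(S,r,lid); W=np.array([onz(S,*q,z)[:2] for q in p]); print(n,'S lid',ce,a,onz(S,*ce,z-8).round(1))
# board
ce,a,p=blob(T,(250,160,360,265),lambda h,s,v:(v>165))
h=cv2.convexHull(p.astype(np.int32))[:,0]; W=np.array([onz(T,*q,21)[:2] for q in h]).astype(np.float32)
from scipy.optimize import least_squares
f=least_squares(lambda t:np.hypot(*(W-t[:2]).T)-t[2],[*W.mean(0),142],loss='soft_l1'); print('board',f.x,a)
x=lambda u,v:(u/3.4+130-.35,v/3.4+155-.35)
C=np.array([onz(T,*x(*q),76)[:2] for q in ((543,45),(737,123),(650,328),(456,245))]); print(C,C.mean(0))
d=C[0]-C[3]+C[1]-C[2]; e=C[0]-C[1]+C[3]-C[2]; print('yaw x',np.degrees(np.arctan2(d[1],d[0])),'yaw y',np.degrees(np.arctan2(e[1],e[0]))-90,np.hypot(*d)/2,np.hypot(*e)/2)
for n,q,z in (('short',(509,222),86),('low',(658,208),90),('ball',(536,147),123),('barL',(560,154),142),('barR',(640,184),142)): print(n,onz(T,*x(*q),z).round(1))
E
```

```text
sq T lid [150.72413793 255.45689655] 116 [429.3 382.6  88. ]
  body 249 [429.  383.7] ((428.9858703613281, 383.8778991699219), (54.319942474365234, 50.69068908691406), 69.1221694946289)
rd T lid [213.01612903 243.63709677] 124 [461.6 197.2  95. ]
  body 196 [460.9 197.7] ((461.0174560546875, 197.11468505859375), (48.81059265136719, 45.43149948120117), 0.42717185616493225)
sq S lid [298.92063492 125.0952381 ] 63 [423.7 389.4  80. ]
rd S lid [280.97647059 160.32941176] 85 [455.9 203.9  87. ]
board [567.94051197 -77.92274203 141.20841489] 4971
[[ 694.74964561  -32.67634255]
 [ 620.50206449 -205.66840174]
 [ 437.39328841 -122.55828428]
 [ 513.02971811   47.33328124]] [566.41867915 -78.39243683]
yaw x -24.09005042950726 yaw y -23.611482350290274 199.81743726623284 187.10585024858918
short [5.315e+02 2.000e-01 8.600e+01]
low [ 541.8 -131.2   90. ]
ball [591.3 -23.9 123. ]
barL [581.1 -43.9 142. ]
barR [ 554.3 -111.5  142. ]
```

Stopper_bottle candidates: the +y pocket item (top ≈ 288,200) shows a ball on a white body, so it is the stopper bottle. The −y pocket item (≈ 323,216) is flat-lidded, so it is the low jar. The jars to pack are at 155,257 (square) and 215,246 (round), both white with narrow wooden lids. Pink (189,217) and turquoise (222,193) are the look-alikes. The enlarged crops confirm all of this. The pivot is at ≈ (567.5, −78), with yaw ≈ −24°.

>>> send_rows(targets="0.9 -1.12 -0.3 0 0 -10.2 1; 1.8 -2.24 -0.6 0 0 -20.4 1; 2.7 -3.36 -0.9 0 0 -30.6 1; 3.6 -4.48 -1.2 0 0 -40.8 1; 4.5 -5.6 -1.5 0 0 -51 1")

```text
clock: 0.72
ee_pos: [340.5, 494.3, 193.3]
ee_rot: [-180.0, 0.0, 109.0]
contact_force: [0.2, 0.8, -0.6]
opening: 1.001
gripper_force: 0.0
```

>>> send_rows(targets="0.9 -1.12 -0.6 0 0 -10.1 1; 1.8 -2.24 -1.2 0 0 -20.2 1; 2.7 -3.36 -1.8 0 0 -30.3 1; 3.56 -4.5 -2.4 0 0 -40.3 1; 3.56 -4.5 -2.4 0 0 -40.3 1")

```text
clock: 1.35
ee_pos: [430.3, 379.1, 132.5]
ee_rot: [180.0, 0.2, 68.6]
contact_force: [0.2, 0.7, 0.1]
opening: 0.997
gripper_force: 0.0
```

>>> send_rows(targets="0 0 -1 0 0 0 1; 0 0 -1.4 0 0 0 1; 0 0 -1.4 0 0 0 1")

```text
clock: 1.72
ee_pos: [428.2, 383.3, 98.3]
ee_rot: [-180.0, 0.1, 69.1]
contact_force: [-0.1, -0.2, 0.8]
opening: 1.001
gripper_force: 0.0
```

>>> send_rows(targets="0.03 0 -0.8 0 0 0 1; 0.03 0 -1.5 0 0 0 1; 0.03 0 -1.5 0 0 0 0.6; 0.03 0 -1.5 0 0 0 0.2; 0.03 0 -1.5 0 0 0 0.2")

```text
clock: 2.35
ee_pos: [429.7, 383.7, 62.2]
ee_rot: [-180.0, -0.1, 69.0]
contact_force: [-0.9, -0.2, 4.1]
opening: 0.424
gripper_force: 59.2
```

>>> send_rows(targets="0 0 0 0 0 0 0.2; 0 0 0 0 0 0 0.2; 0 0 0 0 0 0 0.2")

```text
clock: 2.72
ee_pos: [429.8, 383.7, 62.2]
ee_rot: [-180.0, -0.1, 69.0]
contact_force: [-2.2, -0.7, 6.7]
opening: 0.426
gripper_force: 59.4
```

>>> send_rows(targets="0 0 0.8 0 0 0 0.2; 0 0 2.4 0 0 0 0.2; 0 0 4 0 0 0 0.2; 0 -1 4.8 0 0 0 0.2; 0.2 -2.8 4.8 0 0 -1 0.2")

```text
clock: 3.35
ee_pos: [435.3, 314.5, 183.0]
ee_rot: [179.9, -0.2, 68.2]
contact_force: [0.1, -0.6, -3.4]
opening: 0.424
gripper_force: 60.5
```

>>> send_rows(targets="0.2 -2 0 0 0 -1 0.2; 0.45 -4 0 0 0 -2 0.2; 0.7 -6 0 0 0 -2 0.2; 0.9 -8 0 0 0 -2 0.2; 1.1 -10 0 0 0 -2 0.2")

```text
clock: 3.98
ee_pos: [462.0, 61.1, 181.3]
ee_rot: [180.0, -0.0, 66.0]
contact_force: [1.0, 0.1, -2.6]
opening: 0.423
gripper_force: 60.4
```

>>> send_rows(targets="0.2 -1.9 0 0 0 0 0.2; 0.4 -3.6 0 0 0 0 0.2; 0.6 -5 0 0 0 0 0.2; 0.8 -6 0 0 0 0 0.2; 0.9 -6.7 0 0 0 0 0.2")

```text
clock: 4.6
ee_pos: [484.4, -106.2, 181.2]
ee_rot: [180.0, 0.0, 65.9]
contact_force: [0.3, -0.1, -2.3]
opening: 0.43
gripper_force: 60.4
```

>>> send_rows(targets="0 0 -0.5 0 0 0 0.2; 0 0 -1 0 0 0 0.2; 0 0 -1 0 0 0 0.2; 0 0 -1 0 0 0 0.2")

```text
clock: 5.1
ee_pos: [484.7, -103.9, 156.1]
ee_rot: [-180.0, 0.0, 66.1]
contact_force: [-0.0, -0.4, -2.5]
opening: 0.432
gripper_force: 60.4
```

```bash
python3 - <<'E'
from m import *
T=snap('top','t1.png'); S=snap('scene','s1.png')
s=arm.read_state(); print(s['ee_pos'],s['ee_rot'],s['contact_force'],s['opening'])
a=cv2.resize(T['frame'][150:280,220:360],None,fx=3.5,fy=3.5,interpolation=cv2.INTER_CUBIC); b=cv2.resize(S['frame'][190:320,180:270+40],None,fx=2.2,fy=3.5,interpolation=cv2.INTER_CUBIC)
cv2.imwrite('pics/c1.png',np.hstack([a,b])[:,:,::-1])
E
```

```text
[ 485.05420684 -104.12743988  156.55113306] [ 1.79972143e+02 -1.81493329e-02  6.60380199e+01] [ 0.1886106   0.22381673 -2.75080624] 0.42054035996604205
```

View pics/c1.png

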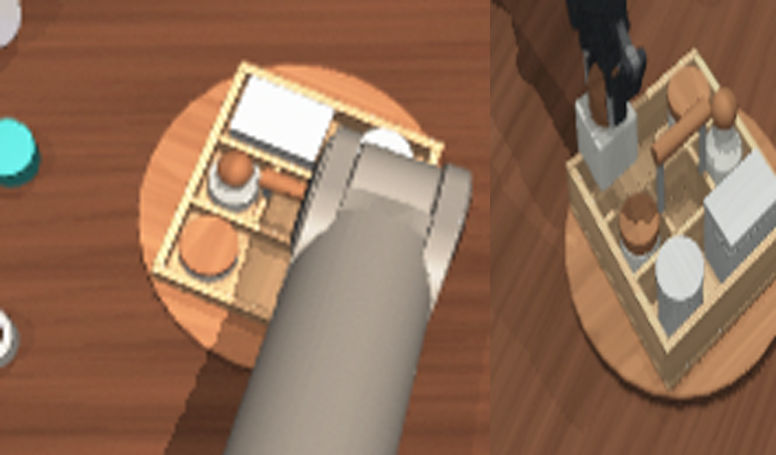

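The jar hangs over the free end of the bay, aligned with the walls. I'm lowering it.

>>> send_rows(targets="0 -0.04 -0.5 0 0 0 0.2; 0 -0.04 -1 0 0 0 0.2; 0 -0.04 -1.5 0 0 0 0.2; 0 -0.04 -1.9 0 0 0 0.2; 0 -0.04 -2.2 0 0 0 0.2")

```text
clock: 5.82
ee_pos: [484.6, -105.6, 100.5]
ee_rot: [-180.0, 0.0, 66.0]
contact_force: [0.0, -0.7, -3.3]
opening: 0.429
gripper_force: 60.4
```

>>> send_rows(targets="0 0 -0.1 0 0 0 0.2; 0 0 -0.2 0 0 0 0.2; 0 0 -0.3 0 0 0 0.2; 0 0 -0.36 0 0 0 0.2; 0 0 -0.36 0 0 0 0.2")

```text
clock: 6.45
ee_pos: [484.8, -105.5, 92.3]
ee_rot: [180.0, -0.0, 66.0]
contact_force: [-0.7, -0.5, -2.2]
opening: 0.428
gripper_force: 60.4
```

Still about 2 mm off the floor.

>>> send_rows(targets="0 0 -0.04 0 0 0 0.2; 0 0 -0.08 0 0 0 0.2; 0 0 -0.08 0 0 0 0.2")

```text
clock: 6.82
ee_pos: [484.8, -105.5, 90.3]
ee_rot: [180.0, -0.0, 66.0]
contact_force: [0.4, 0.2, -3.5]
opening: 0.426
gripper_force: 60.5
```

>>> send_rows(targets="0 0 -0.04 0 0 0 0.2; 0 0 -0.08 0 0 0 0.2; 0 0 -0.08 0 0 0 0.2")

```text
clock: 7.2
ee_pos: [485.4, -106.2, 90.0]
ee_rot: [179.9, -0.1, 66.0]
contact_force: [-7.0, 0.1, 19.2]
opening: 0.425
gripper_force: 62.7
```

>>> send_rows(targets="0 0 0.06 0 0 0 0.2; 0 0 0.06 0 0 0 0.5; 0 0 0.06 0 0 0 0.5; 0 0 0.06 0 0 0 0.5")

```text
clock: 7.7
ee_pos: [484.5, -105.4, 89.7]
ee_rot: [-180.0, 0.0, 66.0]
contact_force: [-1.2, 0.4, 1.1]
opening: 0.499
gripper_force: 0.7
```

>>> send_rows(targets="0 0 0.4 0 0 0 0.5; 0 0 1 0 0 0 0.5; 0 0 2.2 0 0 0 0.6; 0 0 4 0 0 0 1; 0 1 5 0 0 0 1")

```text
clock: 8.32
ee_pos: [485.9, -82.4, 218.2]
ee_rot: [179.8, -0.1, 65.8]
contact_force: [1.2, 0.8, 1.0]
opening: 0.986
gripper_force: 0.0
```

>>> send_rows(targets="-0.1 1.5 0 0 0 0 1; -0.3 3.5 0 0 0 0 1; -0.5 5.5 0 0 0 0 1; -0.7 7.5 0 0 0 0 1; -0.8 9.3 0 0 0 0 1")

```text
clock: 8.95
ee_pos: [464.9, 153.9, 216.2]
ee_rot: [179.9, -0.1, 66.0]
contact_force: [0.1, -0.8, -0.5]
opening: 1.003
gripper_force: 0.0
```

>>> send_rows(targets="-0.16 1.3 -0.6 0 0 0 1; -0.16 1.78 -2 0 0 0 1; -0.16 1.78 -3.5 0 0 0 1; -0.16 1.78 -3.9 0 0 0 1; -0.16 1.78 -3.9 0 0 0 1")

```text
clock: 9.57
ee_pos: [461.2, 196.3, 118.0]
ee_rot: [180.0, -0.0, 66.0]
contact_force: [0.0, 0.5, 0.1]
opening: 1.0
gripper_force: 0.0
```

```bash
python3 - <<'E'
from m import *
T=snap('top','t2.png')
s=arm.read_state(); print(s['ee_pos'],s['ee_rot'],s['contact_force'],s['opening'])
ce,a,p=blob(T,(295,215,345,255),lid); print('sq lid',ce,a)
O=np.array([567.6,-78]);t=np.radians(-24);R=np.array([[np.cos(t),-np.sin(t)],[np.sin(t),np.cos(t)]])
print(R.T@(onz(T,*ce,116)[:2]-O))
ce,a,p=blob(T,(268,208,292,234),lid); print(ce,a,R.T@(onz(T,*ce,86)[:2]-O))
a=cv2.resize(T['frame'][150:280,200:360],None,fx=4.5,fy=4.5,interpolation=cv2.INTER_CUBIC)
cv2.imwrite('pics/c2.png',a[:,:,::-1])
E
```

```text
[461.69093154 196.50014673 118.58408141] [ 1.79936372e+02 -7.51828626e-02  6.59585306e+01] [-0.84960745  0.77342937  0.28497011] 0.9984588155276646
sq lid [325.71688742 238.25496689] 604
[-65.12895428 -90.59207115]
[279.3625 219.925 ] 240 [-64.67425784  56.74613187]
```

View pics/c2.png

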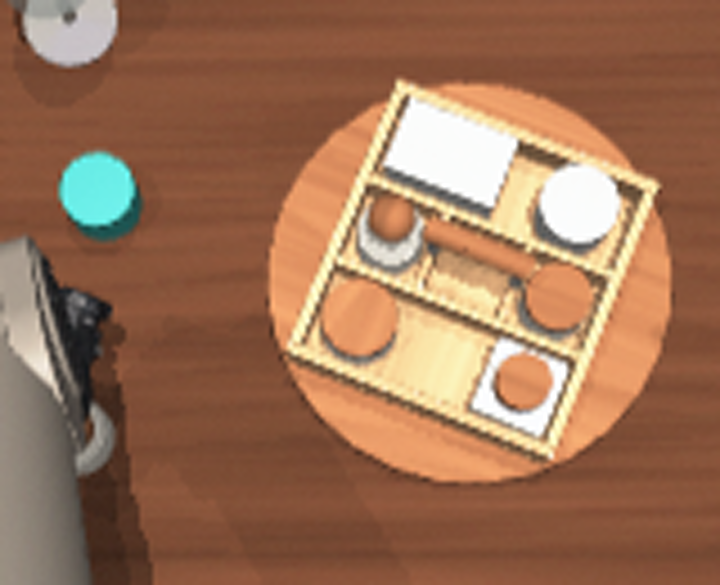

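>>> send_rows(targets="0 0.02 -0.6 0 0 0 1; 0 0.02 -1.3 0 0 0 1; 0 0.02 -1.93 0 0 0 1; 0 0.02 -1.93 0 0 0 0.6; 0 0.02 -1.93 0 0 0 0.2")

```text
clock: 10.25
ee_pos: [461.1, 197.0, 69.3]
ee_rot: [180.0, -0.0, 66.0]
contact_force: [0.0, 0.3, -0.6]
opening: 0.606
gripper_force: 0.0
```

>>> send_rows(targets="0 0 0 0 0 0 0.2; 0 0 0 0 0 0 0.2; 0 0 0 0 0 0 0.2")

```text
clock: 10.62
ee_pos: [461.0, 197.5, 69.8]
ee_rot: [180.0, -0.1, 66.0]
contact_force: [-3.0, -0.1, 6.6]
opening: 0.427
gripper_force: 59.5
```

```bash
python3 - <<'E'
from m import *
T=pickle.load(open('top.pkl','rb'))
O=np.array([567.6,-78]);t=np.radians(-24);R=np.array([[np.cos(t),-np.sin(t)],[np.sin(t),np.cos(t)]])
x=lambda u,v:((u+.5)/4.5+199.5,(v+.5)/4.5+149.5)
for q,z in (((503,337),84),((570,362),84),((545,437),84),((470,410),84),((523,381),116),((358,318),86),((398,80),76),((657,187),76),((552,460),76),((288,352),76)): print(z,(R.T@(onz(T,*x(*q),z)[:2]-O)).round(1))
E
```

```text
84 [-39.1 -36.8]
84 [-37.  -84.2]
84 [-89.8 -88. ]
84 [-92.9 -35.5]
116 [-65.8 -59.6]
86 [-65.9  56.9]
76 [97.6 97.4]
76 [ 98.3 -93.3]
76 [-101.1  -98.5]
76 [-104.1   91.4]
```

>>> send_rows(targets="0 0 0.8 0 0 0 0.2; 0 0 2.4 0 0 0 0.2; 0 -0.4 3.8 0 0 0 0.2; 0.3 -1.8 4.4 0 0 0 0.2; 0.7 -3.6 4.4 0 0 0 0.2")

```text
clock: 11.25
ee_pos: [479.1, 107.3, 180.4]
ee_rot: [179.9, -0.2, 66.2]
contact_force: [0.1, -0.6, -3.6]
opening: 0.425
gripper_force: 60.5
```

>>> send_rows(targets="0.4 -2 0 0 0 0 0.2; 0.7 -3.7 0 0 0 0 0.2; 1 -5.2 0 0 0 0 0.2; 1.2 -6.1 0 0 0 0 0.2; 1.21 -6.42 0 0 0 0 0.2")

```text
clock: 11.88
ee_pos: [508.3, -55.1, 179.0]
ee_rot: [180.0, 0.0, 65.9]
contact_force: [-0.1, -0.2, -1.7]
opening: 0.427
gripper_force: 60.5
```

>>> send_rows(targets="0 0 -0.4 0 0 0 0.2; 0 0 -0.8 0 0 0 0.2; 0 0 -0.8 0 0 0 0.2; 0 0 -0.8 0 0 0 0.2")

```text
clock: 12.38
ee_pos: [508.5, -53.0, 158.9]
ee_rot: [-180.0, 0.0, 66.1]
contact_force: [0.5, -0.3, -3.7]
opening: 0.425
gripper_force: 60.5
```

```bash
python3 - <<'E'
from m import *
S=snap('scene','s3.png')
s=arm.read_state(); print(s['ee_pos'],s['ee_rot'],s['contact_force'],s['opening'])
cv2.imwrite('pics/c3.png',cv2.resize(S['frame'][180:310,195:340],None,fx=4.5,fy=4.5,interpolation=cv2.INTER_CUBIC)[:,:,::-1])
E
```

```text
[508.65934692 -53.09115471 159.11905929] [ 1.79992918e+02 -4.17786578e-03  6.60407957e+01] [ 0.21502752 -0.20694007 -3.33857874] 0.42716376592266936
```

View pics/c3.png

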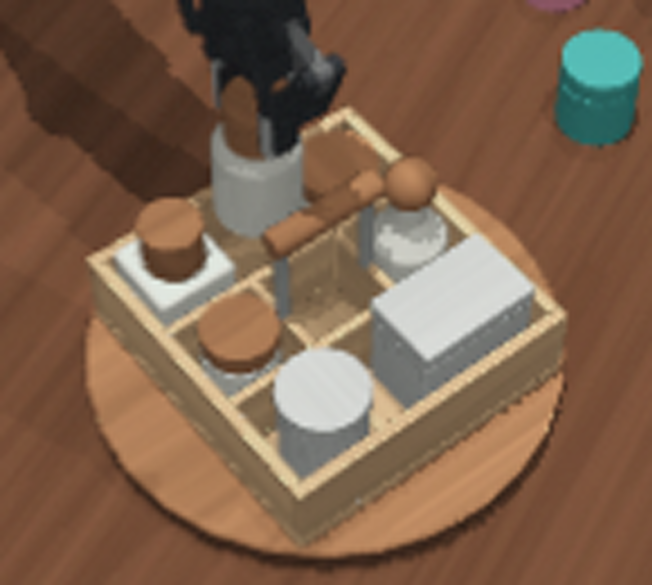

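The square jar stands at the bay end. The round jar hangs over the gap between it and the short jar.

>>> send_rows(targets="0 0 -0.5 0 0 0 0.2; 0 0 -1 0 0 0 0.2; 0 0 -1.5 0 0 0 0.2; 0 0 -1.9 0 0 0 0.2; 0 0 -2.1 0 0 0 0.2")

```text
clock: 13.05
ee_pos: [508.2, -53.6, 105.7]
ee_rot: [-180.0, 0.0, 66.0]
contact_force: [0.1, 0.0, -2.9]
opening: 0.425
gripper_force: 60.5
```

>>> send_rows(targets="0 0 -0.1 0 0 0 0.2; 0 0 -0.2 0 0 0 0.2; 0 0 -0.28 0 0 0 0.2; 0 0 -0.32 0 0 0 0.2; 0 0 -0.32 0 0 0 0.2")

```text
clock: 13.68
ee_pos: [508.5, -53.5, 98.6]
ee_rot: [180.0, -0.0, 66.0]
contact_force: [0.6, -0.2, -2.9]
opening: 0.423
gripper_force: 60.5
```

>>> send_rows(targets="0 0 -0.03 0 0 0 0.2; 0 0 -0.06 0 0 0 0.2; 0 0 -0.06 0 0 0 0.2")

```text
clock: 14.05
ee_pos: [508.7, -53.4, 97.8]
ee_rot: [-180.0, -0.0, 66.0]
contact_force: [-1.9, 0.1, 6.6]
opening: 0.427
gripper_force: 61.5
```

>>> send_rows(targets="0 0 0.04 0 0 0 0.2; 0 0 0.04 0 0 0 0.5; 0 0 0.04 0 0 0 0.5; 0 0 0.04 0 0 0 0.5; 0 0 0.5 0 0 0 0.5")

```text
clock: 14.68
ee_pos: [508.1, -53.5, 109.5]
ee_rot: [-179.9, 0.0, 66.0]
contact_force: [1.7, -0.1, -0.5]
opening: 0.499
gripper_force: 0.0
```

>>> send_rows(targets="0 0 0.6 0 0 0 0.5; 0 0 2 0 0 0 0.5; 0 0 3.4 0 0 0 0.5; 0 0 3.6 0 0 0 0.5; 0.6 -0.24 3.6 0 0 0 0.5")

```text
clock: 15.3
ee_pos: [523.7, -59.0, 200.2]
ee_rot: [180.0, -0.1, 66.1]
contact_force: [0.5, 0.3, -0.1]
opening: 0.498
gripper_force: 0.0
```

>>> send_rows(targets="1 -0.4 0 0 0 0 0.5; 1.76 -0.74 0 0 0 0 0.5; 1.76 -0.74 0 0 0 0 0.5; 1.76 -0.74 0 0 0 0 0.5; 1.76 -0.74 0 0 0 0 0.5")

```text
clock: 15.92
ee_pos: [566.9, -77.7, 199.2]
ee_rot: [-179.9, 0.0, 66.0]
contact_force: [-0.3, -0.4, 0.3]
opening: 0.498
gripper_force: 0.0
```

```bash
python3 - <<'E'
from m import *
S=snap('scene','s4.png')
s=arm.read_state(); print(s['ee_pos'],s['ee_rot'],s['contact_force'],s['opening'])
cv2.imwrite('pics/c4.png',cv2.resize(S['frame'][170:310,195:340],None,fx=4.2,fy=4.2,interpolation=cv2.INTER_CUBIC)[:,:,::-1])
E
```

```text
[566.96489777 -77.69797578 199.36191695] [-1.79959852e+02 -7.01252732e-03  6.60139874e+01] [-0.20753685 -0.08930025 -0.05059075] 0.5034511028647447
```

View pics/c4.png

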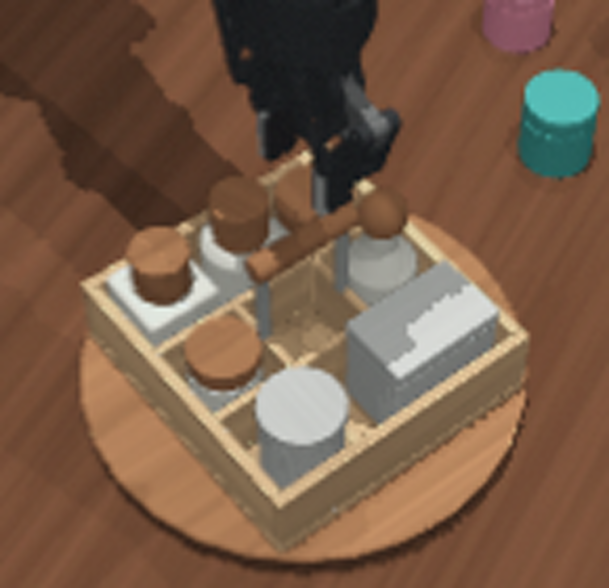

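Both jars stand in the bay and the gripper is above the handle. I'm descending to grip it.

>>> send_rows(targets="0.02 0 -0.8 0 0 0 0.5; 0.02 0 -1.7 0 0 0 0.5; 0.02 0 -2.5 0 0 0 0.5; 0.02 0 -3 0 0 0 0.5; 0.02 0 -3 0 0 0 0.5")

```text
clock: 16.6
ee_pos: [567.4, -77.8, 124.0]
ee_rot: [-179.9, 0.0, 66.0]
contact_force: [-0.6, -0.5, -0.3]
opening: 0.5
gripper_force: 0.0
```

>>> send_rows(targets="0 0 0 0 0 0 0.3; 0 0 0 0 0 0 0.15; 0 0 0 0 0 0 0.05; 0 0 0 0 0 0 0.05; 0 0 0 0 0 0 0.05")

```text
clock: 17.23
ee_pos: [564.5, -76.3, 124.8]
ee_rot: [-179.5, -0.0, 66.0]
contact_force: [-12.3, 5.2, 10.0]
opening: 0.188
gripper_force: 58.2
```

>>> send_rows(targets="-0.06 0.03 0.02 0 0 0 0.05; -0.12 0.06 0.03 0 0 0 0.05; -0.12 0.06 0.03 0 0 0 0.05")

```text
clock: 17.6
ee_pos: [564.5, -76.3, 125.0]
ee_rot: [-179.9, 0.0, 66.0]
contact_force: [-1.0, 0.3, -6.4]
opening: 0.19
gripper_force: 59.1
```

>>> send_rows(targets="0 0 0 0 0 1 0.05; 0 0 0 0 0 3 0.05; 0 0 0 0 0 6 0.05; 0 0 0 0 0 9 0.05; 0 0 0 0 0 12 0.05")

```text
clock: 18.23
ee_pos: [564.5, -76.3, 125.0]
ee_rot: [-179.9, -0.0, 78.2]
contact_force: [-1.4, 1.3, -8.8]
opening: 0.19
gripper_force: 59.0
```

>>> send_rows(targets="0 0 -0.02 0 0 4 0.05; 0 0 -0.04 0 0 9 0.05; 0 0 -0.04 0 0 14 0.05; 0 0 -0.04 0 0 19 0.05; 0 0 -0.04 0 0 24 0.05")

```text
clock: 18.85
ee_pos: [564.4, -76.3, 124.9]
ee_rot: [-179.9, -0.1, 102.2]
contact_force: [-5.8, 1.2, 1.5]
opening: 0.183
gripper_force: 60.0
```

>>> send_rows(targets="0 0 0 0 0 5 0.05; 0 0 0 0 0 10 0.05; 0 0 0 0 0 15 0.05; 0 0 0 0 0 20 0.05; 0 0 0 0 0 25 0.05")

```text
clock: 19.48
ee_pos: [564.4, -76.4, 124.9]
ee_rot: [-180.0, -0.1, 127.2]
contact_force: [-5.4, 2.4, 1.3]
opening: 0.19
gripper_force: 60.0
```

Now at yaw 127. The target is about 179.7, so about 52.5° remain.

>>> send_rows(targets="-0.02 0 0 0 0 5 0.05; -0.04 0 0 0 0 10 0.05; -0.04 0 0 0 0 15 0.05; -0.04 0 0 0 0 20 0.05; -0.04 0 0 0 0 25 0.05")

```text
clock: 20.1
ee_pos: [564.4, -76.4, 124.9]
ee_rot: [180.0, 0.0, 152.2]
contact_force: [-2.6, 1.9, -2.1]
opening: 0.19
gripper_force: 59.6
```

>>> send_rows(targets="0 0 0 0 0 5 0.05; 0 0 0 0 0 10 0.05; 0 0 0 0 0 15 0.05; 0 0 0 0 0 20 0.05; 0 0 0 0 0 24 0.05")

```text
clock: 20.72
ee_pos: [564.4, -76.5, 124.9]
ee_rot: [180.0, 0.0, 176.2]
contact_force: [-3.2, 3.0, -2.8]
opening: 0.189
gripper_force: 59.7
```

>>> send_rows(targets="0 0 0 0 0 2 0.05; 0 0 0 0 0 3.4 0.05; 0 0 0 0 0 3.4 0.05; 0 0 0 0 0 3.4 0.05")

```text
clock: 21.22
ee_pos: [564.4, -76.5, 124.9]
ee_rot: [-180.0, 0.0, 179.4]
contact_force: [-4.0, 1.8, 5.2]
opening: 0.192
gripper_force: 60.4
```

```bash
python3 - <<'E'
from m import *
T=snap('top','t5.png');S=snap('scene','s5.png')
pickle.dump((T,S),open('e.pkl','wb'))
s=arm.read_state(); print(s['ee_pos'],s['ee_rot'],s['contact_force'],s['moment'],s['opening'],s['qpos'].round())
a=cv2.resize(T['frame'][150:280,230:370],None,fx=2.8,fy=2.8,interpolation=cv2.INTER_CUBIC)
b=cv2.resize(S['frame'][190:320,200:340],None,fx=2.8,fy=2.8,interpolation=cv2.INTER_CUBIC)
cv2.imwrite('pics/c5.png',np.hstack([a,b])[:,:,::-1])
E
```

```text
[564.38205238 -76.4733192  124.85473559] [1.79997363e+02 4.56098898e-02 1.79384811e+02] [-4.04661758  2.09551464  5.46054094] [ 0.26910259  0.94334943 -0.0030374 ] 0.190209711780914 [ -2.  25.   5. 110.  -3.  46.  93.]
```

View pics/c5.png

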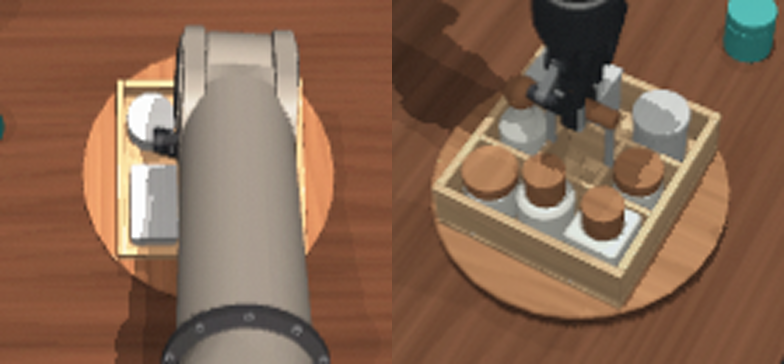

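```bash
python3 - <<'E'
from m import *
T,S=pickle.load(open('e.pkl','rb'))
x=lambda u,v,ox,oy:((u+.5)/2.8+ox-.5,(v+.5)/2.8+oy-.5)
print('ball',onz(S,*x(520-392,92,200,190),123), 'expected bottle px',px(S,[[504.4,-76.5,123]]), 'ball px',x(128,92,200,190))
L=[onz(T,*x(*q,230,150),76)[:2] for q in ((118,81),(119,257))]; d=L[0]-L[1]; print('left edge',L,np.degrees(np.arctan2(d[1],d[0])))
C=[onz(S,*x(u-392,v,200,190),76)[:2] for u,v in ((438,186),(620,271),(719,117))]; print('scene corners',C)
d=C[0]-C[1]; e=C[2]-C[1]; print(np.degrees(np.arctan2(d[1],d[0])),np.degrees(np.arctan2(e[1],e[0])))
# jar positions
for n,q,z in (('sq',(603,203),116),('rd',(545,172),123),('short',(490,168),86)): print(n,onz(S,*x(q[0]-392,q[1],200,190),z).round(1))
E
```

```text
ball [503.6268274  -77.27365082 123.        ] expected bottle px [[245.81352784 222.44285379]] ball px (245.39285714285714, 222.53571428571428)
left edge [array([661.51861935,  21.61166949]), array([468.10343021,  22.44230946])] -0.2460606742213305
scene corners [array([ 473.76951452, -174.17004897]), array([ 657.8487412 , -172.86218902]), array([660.74061433,  18.75769771])]
-179.59292748094538 89.13537394098276
sq [ 624.5 -142.5  116. ]
rd [ 568.  -142.6  123. ]
short [ 508.4 -140.5   86. ]
```

The ball is at (−61, −1) mm from the pivot, straight at the front within about 1°. All the caddy's contents are standing and the handle is gripped, so I'm handing in.

```bash
python3 -c "
from cell import arm
print(arm.hand_in())"
```

```text
the job is handed in; nothing more can be done
None
```

I handed the job in at about 21 s: both jars stand upright in the bay, the stopper bottle is at the front to within about 1°, and the gripper still holds the handle; no verdict came back.

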